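# Unpin the cabinet door and press it shut on its seal

## Robot

A 6-joint arm with a two-finger parallel gripper is mounted at the origin on the work surface. World frame = base frame: x ahead of the robot, y to its left, z up, the work surface at z = 0. Lengths are in m, angles in rad, forces in N, time in s.
With the tool pointing down it reaches from about 0.35 to 0.85 m from the base axis. Payload 8.1 kg.
Tool frame: the origin (TCP) lies on the centre line of the jaws, within the pads' length; the fingertips stand 17 mm ahead of it and the grasp point (between the pads) lies 2 mm behind it; x points along the fingers, z is the direction in which the jaws open and shut, and the axes are right-handed (so a half turn about x gives the same grasp; the last joint's range is limited). The gripper opens to 93 mm and grips with 3 to 60 N. Pads are 15 mm wide; open, the fingers measure 128 mm over their backs; the gripper's body (75 mm by 188 mm) begins 65 mm behind the grasp point.
Start: joints at [-1.391, 0.13, 1.488, -0, 1.523, -0.085], TCP at [0.157, -0.579, 0.236] pointing down, gripper open.
Joint ranges: [-2.96, 2.96], [-0.89, 2.26], [0.02, 2.5], [-1.34, 4.48], [0, 2.73], [-2.66, 2.66]. Speed limits (rad/s): [2.39, 2.39, 2.79, 3.14, 3.14, 3.14].

## Interface

Orientations are given as a rotation vector (axis times angle).
In Python, from plant import telemetry, optics, workorder gives the robot as it stands.
- The arm moves only by the shell command python3 -m inch 'ROWS' [FORCE]. ROWS is JSON, a list that holds one entry, the list of rows, each a list of 7 numbers: the shift along the tool's x, y, z in m, then the turn, a rotation vector about the tool's x, y, z in rad, then the opening, from 0 (shut) to 1 (fully open). In form: [[[tx, ty, tz, ax, ay, az, grip], ...]]. A call has 1 to 20 rows; each row shifts and turns the pose as measured when the row begins, along the tool's axes as they then stand; what a row does not reach is not made up. A row lasts 1/10 s, in which the tool goes at most 50 mm and 8.59 degrees, less where a joint would pass 70% of its speed; a pose out of reach is approached as far as the arm can. A call is refused whole if a number of a shift passes 0.05 or a number of a turn 0.15, either way. A call with a gripper value outside its range is refused whole. The fingers move at their own pace and stop on an object; FORCE is the grip in N (left out, the last holds). Time passes only in rows, so rows that do not move let the fingers close. It gives the time, the measured TCP pose, the force and the opening at its end, in the units of the state.
- telemetry.read_state(): the state, without advancing time (a new reading comes with each control period).
- optics.read_camera(name): name is "scene" or "top"; returns a dict with "frame" (480x640x3 uint8, blue, green, red), "fx", "fy", "cx", "cy" (pixels), "rvec" (rotation vector, rad) and "tvec" (3), from world to camera coordinates, as OpenCV has them. Camera axes: x right, y down, z forward; pixel columns grow to the right and rows downward; lengths in m; the calibration is good to about 2 mm. A picture is of the moment at which its call begins. There is no depth.
- workorder.close_job(): hands the job in, once; it reports no verdict.
The state is a dict: "t": time; "q": joint angles; "dq": joint speeds; "joint_torque": joint torques, N m; "tool_pos": TCP position; "orientation": TCP orientation; "force": force on the tool from outside, world axes, zero at the start; "wrist_torque": the same for the moment, N m; "opening": finger opening in m.
Only numpy, scipy, OpenCV 4.12 (cv2) and the standard library are available. Lean on these libraries where they do the work, as an engineer would, in place of code of your own. Each camera call takes 0.05 s, during which the arm holds its last target. There are 200 camera calls.

## Task

The green cabinet's door is pinned open. Pull the red peg out of the bracket on top of the cabinet and leave it in the plywood tray, then swing the door shut without slamming it and press it against its rubber seal, firmly but not roughly, until the catch holds it closed. Let go, and leave the jar, the hammer and the nail pegs where they are.

Things in the scene. Friction and masses are not known exactly. Their poses are not given: they have to be found in the camera images.
- cabinet: Fixed green steel cabinet, 120 deep (x) x 210 wide (y) x 240 mm high. Origin: centre of its underside; z up. Its open front faces its own -x; the front frame lies at x = -60 mm. More than 22 N of push by the robot on cabinet or door at any time damages it.
- cab_door (a joint): Angle of the door, rad: 0 = parallel to the front frame, grows as it opens towards the cabinet's own -x, limit 1.9. Starts wide open; the stop peg blocks it at about 1.2. Its hinge is a little stiff: it stays where left. Faster than 2.5 rad/s is slamming. Once caught it rests between about 0.003 and 0.095; not caught, it springs back beyond 0.12 when let go.
- door_hinge (a point): Point on the vertical hinge axis at the height of the door's top edge (228 mm), at x = -67, y = +100 mm of the cabinet. The door is a panel 12 mm thick (6 mm either side of the axis), 203 mm wide from the axis to its free edge, 12 to 228 mm in height. At angle 0 it runs from the axis towards the cabinet's own -y.
- door_edge (a point): Middle of the door's top edge at its free end, 203 mm from the hinge axis, 228 mm high; turns with the door. A steel knob (20 mm across, sticking out 20 mm) sits on the door's outer face 175 mm from the axis at 90 mm height.
- stop_peg: Loose red plastic peg, 30 g: square head 22 x 22 mm, 28 mm high, over a round shank 12 mm across and 40 mm long. Origin: centre of the head's underside (resting on the bracket's top at the start), z up through the head; head sides parallel to its x and y. The shank hangs down through the bracket's hole in the way of the door.
- tray: Fixed open plywood tray, 110 (x) x 150 (y) x 32 mm high outside, walls and floor 5 mm. Origin: centre of its underside. A spare red peg lies in its -y half; the +y half is free.
- spare_peg: Loose spare red peg, same shape as the stop peg, lying on its side in the tray; origin on its underside below the head's middle, shank along its +x. It may be touched.
- jar: Loose lidded glass jar, 72 mm across, 115 mm high, upright. Origin: centre of its underside. Leave it.
- hammer: Loose short aluminium peg hammer, 210 mm long, lying along its x axis, head towards +x. Leave it.
- nail0: Loose stainless nail peg standing on its round head (26 mm across), 66 mm high. Origin: centre of its underside. Leave it.
- nail1: As nail0.
- nail2: As nail0.
- nail3: As nail0.
- peg_hole (a point): Middle of the bracket's 14 mm square hole, on the bracket's top face, at x = -117, y = 72, z = 246 mm of the cabinet. The bracket is a steel plate 6 mm thick, on the roof near the hinge, covering x -140 to -40 and y 47 to 97 mm of the cabinet.
- seal (a point): Nominal front of the black bellows seal's upright strip, by the door's free edge. Seal and catch are set up to 15 mm further out than nominal (door then closes less far), differing each time, not measured. They resist from 0.13 to 0.22 rad on; a steady push near the free edge, rising to about 9 to 16 N, snaps the catch in. About 1 mm past the catch the door meets a hard stop.
Things that resemble listed ones, but are neither listed nor needed, are in the scene too. What is shaped like the stop_peg but blue, purple or turquoise is not meant.

How it is judged:
On the way, in this order (a step that is already met when the one before it is completed fails the run):
1. the red stop peg lies or stands in the tray, let go (x of stop_peg in the frame of tray between -0.055 and 0.055 m and y of stop_peg in the frame of tray between -0.075 and 0.075 m and z of stop_peg in the frame of tray below 0.06 m and contact force between stop_peg and the fingers below 0.05 N), for 0.2 s.
2. the door is pressed in until the catch holds it (value of joint cab_door below 0.105 rad), for 0.2 s.
At the end, for the whole second after the job is handed in: The released door stays caught by itself (angle below 0.105 rad, at rest) and the stop peg is at rest inside the tray's outline, its head's underside less than 60 mm above the tray's underside (value of joint cab_door below 0.105 rad and velocity of joint cab_door between -0.05 and 0.05 rad/s and x of stop_peg in the frame of tray between -0.055 and 0.055 m and y of stop_peg in the frame of tray between -0.075 and 0.075 m and z of stop_peg in the frame of tray below 0.06 m and linear speed of stop_peg below 0.03 m/s); the robot touches nothing.
It fails at once if the robot pushes on the cabinet or its door with more than 22 N (contact force between cabinet and the arm above 22 N or contact force between cabinet and the fingers above 22 N).
It fails at once if the door is slammed (swings shut faster than 2.5 rad/s) (velocity of joint cab_door below -2.5 rad/s).
It fails at once if the jar is moved by more than 20 mm or tipped (distance of jar from where it was at the start of the episode above 0.02 m or angle between jar's own z axis and vertical above 0.3 rad).
It fails at once if the hammer is moved by more than 20 mm (distance of hammer from where it was at the start of the episode above 0.02 m).
It fails at once if a nail peg is moved by more than 20 mm or tipped (distance of any of nail0, nail1, nail2, nail3 from where it was at the start of the episode above 0.02 m or angle between any of nail0, nail1, nail2, nail3's own z axis and vertical above 0.5 rad).
It also fails if it takes over 67 s, if anything falls off the work surface, if the arm or the gripper's body presses on something with over 40 N, if the wrist force passes 120 N, or if a joint passes its speed limit or range.

## Working session

There is one attempt and no reset: what is moved stays moved. The work goes in short steps, Python scripts to look and compute and a shell command to move; the robot and the scene stay as the last step left them, time stands still between calls to the robot, and variables do not carry over. Pictures are saved under pics/ and viewed, on a budget of 10 in all, crops included, one or two more only if the job needs it, and the job is handed in when it is done.

```bash
ls; mkdir -p pics
python3 - <<'E'
from plant import telemetry, optics
import cv2,numpy as np
for n in("scene","top"):
    c=optics.read_camera(n); cv2.imwrite(f"pics/{n}0.png",c["frame"])
    R=cv2.Rodrigues(np.array(c["rvec"],float))[0]; print(n,c["fx"],c["fy"],c["cx"],c["cy"],c["rvec"],c["tvec"],"cam at",-R.T@np.array(c["tvec"]).ravel())
print(telemetry.read_state())
E
```

```text
pics
scene 544.4409488115626 544.4409488115626 331.35252256911855 235.37265051303325 [ 0.91947815  2.45715834 -1.08543227] [ 0.37969906 -0.16426731  1.55934603] cam at [1.13513275 0.69048357 0.91510723]
top 532.8264099512281 532.8264099512281 316.2430595218881 235.77841205039226 [ 2.1753423  -2.18408634  0.11799749] [0.04345508 0.5742048  1.25435316] cam at [0.4538722  0.05924697 1.30211028]
{'t': 0.1, 'q': array([-1.39139303e+00,  1.31083413e-01,  1.48919634e+00,  2.29545614e-06,
        1.52299888e+00, -8.54017542e-02]), 'dq': array([ 0.00084229, -0.00364834, -0.00261793, -0.00167781,  0.00088228,
        0.00034452]), 'joint_torque': array([ 2.47694647e-03, -5.61340034e+01, -4.93098164e+01,  7.71067897e-02,
        2.90644518e-02, -4.21756079e-05]), 'tool_pos': array([ 0.15696498, -0.57858934,  0.2346794 ]), 'orientation': array([ 1.0130772 ,  1.32418381, -1.01118388]), 'force': array([ 0.05913628, -0.06832173,  0.33957861]), 'wrist_torque': array([-0.0587604 , -0.01132315,  0.006093  ]), 'opening': 0.09281126734827293}
```

View pics/scene0.png

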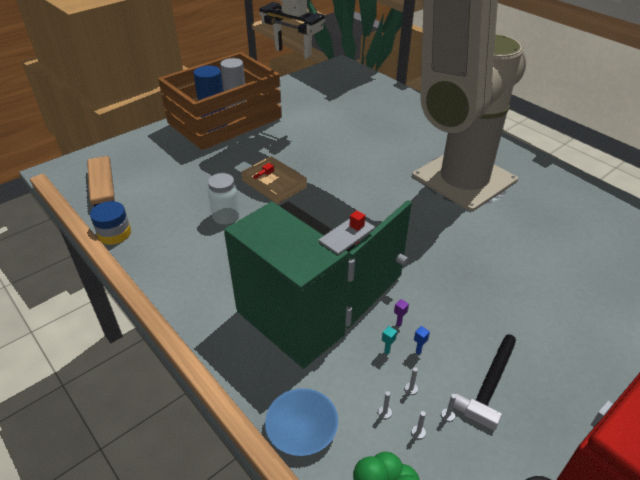

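View pics/top0.png

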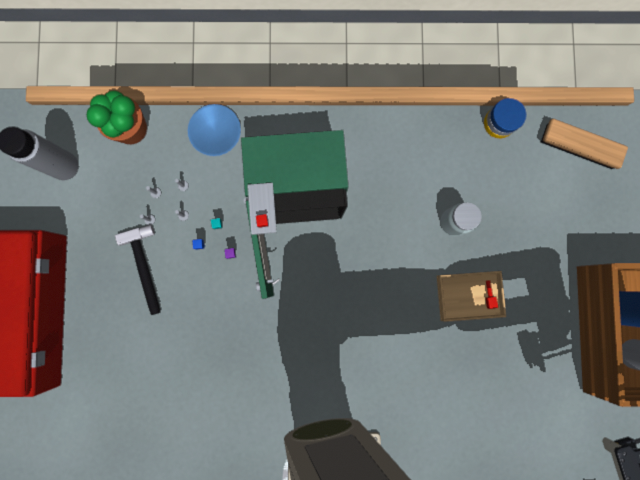

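The candidates for the red stop peg are the red block on the bracket (scene 357,220; top 262,220), the spare in the tray (scene 265,171; top 490,293), and the purple, blue and turquoise lookalikes (top 230,253; 197,244; 216,223). I choose the one on the bracket. The tray is at top (472,296) with its free half on the left, and the door stands open along top (256,235) to (266,295).

```bash
cat > h.py <<'E'
import cv2,numpy as np
from plant import telemetry, optics
from scipy.spatial.transform import Rotation as Ro
def cam(n):
    c=optics.read_camera(n); c["R"]=cv2.Rodrigues(np.array(c["rvec"],float))[0]; c["t"]=np.array(c["tvec"],float).ravel(); c["o"]=-c["R"].T@c["t"]; return c
def ray(c,p): 
    d=c["R"].T@np.array([(p[0]-c["cx"])/c["fx"],(p[1]-c["cy"])/c["fy"],1]); return d/np.linalg.norm(d)
def onz(c,p,z): d=ray(c,p); return c["o"]+d*(z-c["o"][2])/d[2]
def two(c1,p1,c2,p2):
    A=0;b=0
    for c,p in((c1,p1),(c2,p2)):
        d=ray(c,p);P=np.eye(3)-np.outer(d,d);A=A+P;b=b+P@c["o"]
    return np.linalg.solve(A,b)
def proj(c,X): x=c["R"]@np.array(X)+c["t"]; return c["fx"]*x[0]/x[2]+c["cx"],c["fy"]*x[1]/x[2]+c["cy"]
def red(c): h=cv2.cvtColor(c["frame"],cv2.COLOR_BGR2HSV); return ((((h[...,0]<6)|(h[...,0]>174))&(h[...,1]>180)&(h[...,2]>70))*255).astype(np.uint8)
def blobs(m,amin=15):
    n,l,s,ce=cv2.connectedComponentsWithStats(m); return [(s[i].tolist(),ce[i].round(1).tolist()) for i in range(1,n) if s[i][4]>=amin]
E
python3 - <<'E'
from h import *
np.set_printoptions(precision=4,suppress=True)
T=cam("top");S=cam("scene")
for n,c in(("T",T),("S",S)): print(n,blobs(red(c)))
h=cv2.cvtColor(T["frame"],cv2.COLOR_BGR2HSV)
g=((h[...,0]>55)&(h[...,0]<90)&(h[...,1]>90)).astype(np.uint8)*255
w=((h[...,0]>8)&(h[...,0]<25)&(h[...,1]>60)).astype(np.uint8)*255
print("green",blobs(g,60)); print("wood",[b for b in blobs(w,60) if 430<b[1][0]<520])
f=np.vstack([cv2.resize(T["frame"][120:310,230:360],None,fx=3,fy=3)[:, :]]); k=cv2.resize(T["frame"][260:335,425:520],None,fx=4,fy=4)
im=np.zeros((570,790,3),np.uint8); im[:570,:390]=f; im[:300,400:780]=k; 
s=cv2.resize(S["frame"][195:265,320:415],None,fx=4,fy=4)[:260]; im[305:565,400:780]=s
cv2.imwrite("pics/crop1.png",im)
E
```

```text
T [([256, 215, 12, 12, 117], [261.6, 220.4]), ([0, 231, 43, 166, 5614], [16.7, 310.4]), ([32, 274, 9, 78, 444], [36.1, 312.1]), ([486, 281, 12, 28, 181], [490.6, 297.5])]
S [([254, 163, 20, 15, 126], [265.4, 169.7]), ([350, 211, 15, 19, 204], [356.9, 219.8]), ([579, 374, 61, 105, 3029], [619.7, 431.4])]
green [([87, 91, 48, 46, 1602], [111.1, 112.9]), ([241, 131, 107, 65, 5674], [295.8, 161.2]), ([252, 235, 21, 63, 440], [260.8, 270.0])]
wood [([484, 111, 26, 28, 159], [491.8, 129.1]), ([437, 271, 69, 51, 2817], [469.4, 295.8])]
```

View pics/crop1.png

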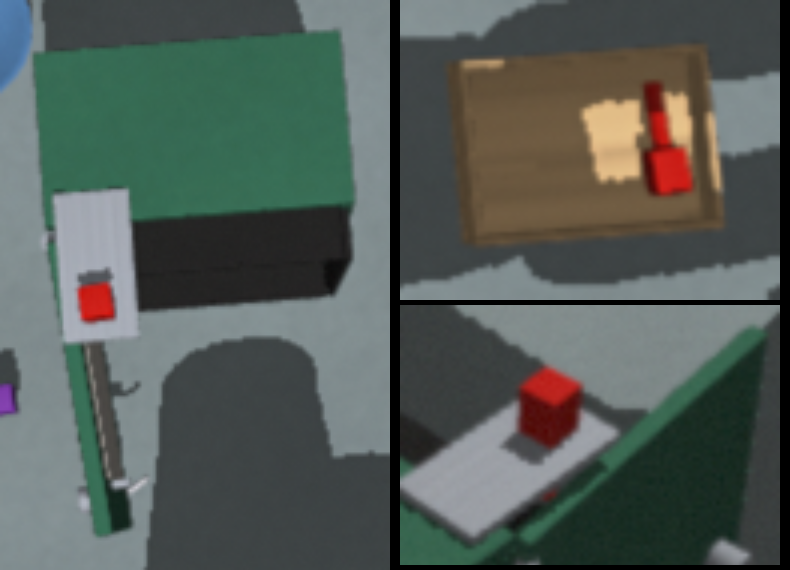

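The crop confirms the choice: the red head stands on the bracket with its shank tip visible below, and the spare lies at the tray's right end with the left half free. Next I compute positions.

Run:
```python
from h import *
np.set_printoptions(precision=4,suppress=True)
T=cam("top");S=cam("scene")
C=[onz(T,p,.24) for p in((241.7,137.7),(343.3,130.7),(347.3,188.3),(245,193.3))]
print("roof",C,"sizes",[np.linalg.norm(C[i]-C[(i+1)%4]) for i in range(4)])
yv=(C[0]-C[1]+C[3]-C[2])[:2]; a=np.arctan2(-yv[0],yv[1]); c0=np.mean(C,0); print("yaw",a,"centre",c0)
R=np.array([[np.cos(a),-np.sin(a)],[np.sin(a),np.cos(a)]])
def cab(x,y): return c0[:2]+R@[x,y]
print("hole pred",cab(-.117,.072),"hinge",cab(-.067,.1))
print("peg 2view",two(T,(261.6,220.4),S,(356.9,219.8)),"top ray z.274",onz(T,(261.6,220.4),.27))
e=onz(T,(264.3,296.5),.228); hg=cab(-.067,.1); print("door edge",e,"r",np.linalg.norm(e[:2]-hg))
l=R.T@(e[:2]-hg); print("door ang",np.arctan2(-l[0],-l[1]))
K=[onz(T,p,.032) for p in((437.2,275),(502,271.2),(505.5,316.2),(442,320.7))]
print("tray",np.mean(K,0),[np.linalg.norm(K[i]-K[(i+1)%4]) for i in range(4)]); v=(K[0]-K[1])[:2];print("trayyaw",np.arctan2(-v[0],v[1]))
s=telemetry.read_state(); print(Ro.from_rotvec(s["orientation"]).as_matrix())
j=onz(T,(466,217),.115);print("jar",j)
```

```text
roof [array([0.7551, 0.1949, 0.24  ]), array([ 0.7696, -0.0121,  0.24  ]), array([ 0.6504, -0.019 ,  0.24  ]), array([0.6406, 0.1873, 0.24  ])] sizes [np.float64(0.20745453346052975), np.float64(0.11936157819605507), np.float64(0.2065425109134144), np.float64(0.11472087706198326)]
yaw 0.0585349073586738 centre [0.7039 0.0878 0.24  ]
hole pred [0.5829 0.1528] hinge [0.6312 0.1837]
peg 2view [0.5828 0.1517 0.2621] top ray z.274 [0.5818 0.1509 0.27  ]
door edge [0.4337 0.1485 0.228 ] r 0.2006152483022439
door ang 1.4532187261474383
tray [ 0.4295 -0.328   0.032 ] [np.float64(0.15589995824221786), np.float64(0.1066701552382611), np.float64(0.15173898227314067), np.float64(0.10826566576655965)]
trayyaw 0.05379508374770823
[[-0.0001  0.9652  0.2617]
 [ 0.0006  0.2617 -0.9652]
 [-1.      0.     -0.0006]]
jar [ 0.6074 -0.2954  0.115 ]
```

```bash
python3 -m inch '[[[-0.05,0,0,0,0,0,1],[-0.04,0,0,0,0,0,1],[0,0.034,-0.0335,0,0,0,1],[0,0.034,-0.0335,0,0,0,1],[0,0.034,-0.0335,0,0,0,1],[0,0.034,-0.0335,0,0,0,1],[0,0.034,-0.0335,0,0,0,1],[0,0.034,-0.0335,0,0,0,1],[0,0.034,-0.0335,0,0,0,1],[0,0.034,-0.0335,0,0,0,1],[0,0.034,-0.0335,0,0,0,1],[0,0.034,-0.0335,0,0,0,1],[0,0.034,-0.0335,0,0,0,1],[0,0.034,-0.0335,0,0,0,1],[0,0.034,-0.0335,0.1,0,0,1],[0,0,0,0.1,0,0,1],[0,0,0,0,0,0,1]]]' 5
cat >> h.py <<'E'
def go(X,yaw=None):
    """shift in tool axes to world X; turn about tool x to bring tool z to heading yaw"""
    s=telemetry.read_state(); M=Ro.from_rotvec(s["orientation"]).as_matrix(); d=M.T@(np.array(X)-s["tool_pos"])
    y=np.arctan2(M[1,2],M[0,2]); print("pos",s["tool_pos"].round(4),"tool x",M[:,0].round(3),"zhead",y.round(3),"shift",d.round(4),"turn",None if yaw is None else round(-(yaw-y),3),"F",s["force"].round(2),"t",round(s["t"],1),"open",round(s["opening"],4))
E
python3 -c "
from h import *
go((.5825,.1518,.32),-1.512)"
```

```text
t: 2.0
tool_pos: [0.4797, -0.0205, 0.3293]
orientation: [1.173, 1.234, -1.161]
force: [0.3, -0.6, 0.2]
opening: 0.0932
pos [ 0.4797 -0.0205  0.3293] tool x [ 0.006  0.004 -1.   ] zhead -1.514 shift [ 0.0106  0.1123 -0.1662] turn -0.002 F [ 0.29 -0.62  0.15] t 2.0 open 0.0932
```

```bash
python3 -m inch '[[[0.002,0.027,-0.04,0,0,0,1],[0.002,0.027,-0.04,0,0,0,1],[0.002,0.027,-0.04,0,0,0,1],[0.002,0.027,-0.04,0,0,0,1],[0,0.004,-0.006,0,0,0,1],[0,0,0,0,0,0,1]]]'
python3 - <<'E'
from h import *
go((.5825,.1518,.268),-1.512)
T=cam("top");S=cam("scene")
print(blobs(red(T)),blobs(red(S)))
im=np.zeros((600,800,3),np.uint8)
p=T["frame"][150:300,180:340]; im[:450,:480]=cv2.resize(p,None,fx=3,fy=3); q=S["frame"][100:280,300:400];im[:540,490:790]=cv2.resize(q,None,fx=3,fy=3)
cv2.imwrite("pics/a.png",im)
E
```

```text
t: 2.6
tool_pos: [0.5853, 0.1523, 0.3216]
orientation: [1.165, 1.236, -1.156]
force: [-0.0, 0.3, -1.0]
opening: 0.0933
pos [0.5853 0.1523 0.3216] tool x [ 0.006  0.002 -1.   ] zhead -1.506 shift [ 0.0536 -0.0031  0.0005] turn 0.006 F [-0.01  0.3  -0.96] t 2.6 open 0.0933
[([0, 231, 37, 166, 5362], [15.8, 312.4]), ([35, 231, 8, 27, 148], [39.0, 243.2]), ([32, 274, 9, 78, 420], [36.0, 312.0]), ([486, 281, 12, 28, 176], [490.6, 296.7])] [([254, 163, 20, 15, 130], [265.3, 169.6]), ([350, 212, 14, 18, 196], [356.8, 220.4]), ([569, 374, 71, 106, 4041], [614.0, 440.1])]
```

View pics/a.png

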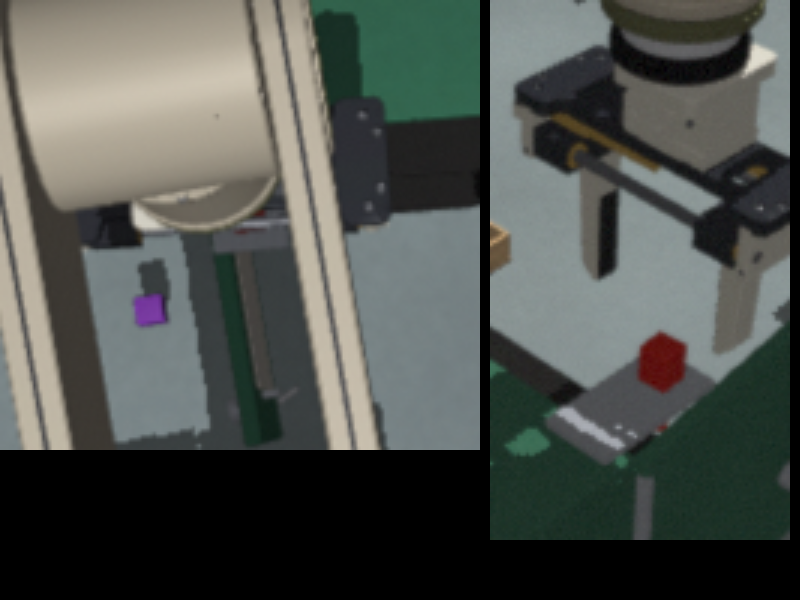

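The open fingers straddle the red head (crop 660,360) and the centring looks right. I descend and grip.

```bash
python3 -m inch '[[[0.018,-0.001,0,0,0,0,1],[0.018,-0.001,0,0,0,0,1],[0.016,-0.001,0,0,0,0,1],[0,0,0,0,0,0,1],[0,0,0,0,0,0,0.15],[0,0,0,0,0,0,0.15],[0,0,0,0,0,0,0.15],[0,0,0,0,0,0,0.15],[0,0,0,0,0,0,0.15],[0,0,0,0,0,0,0.15],[0,0,0,0,0,0,0.15],[0,0,0,0,0,0,0.15]]]' 12
python3 -c "
from h import *
go((.5825,.1518,.34),-1.512)"
```

```text
t: 3.9
tool_pos: [0.5829, 0.1431, 0.276]
orientation: [1.176, 1.225, -1.153]
force: [1.0, 4.5, 3.8]
opening: 0.0337
pos [0.5829 0.1431 0.276 ] tool x [ 0.017  0.003 -1.   ] zhead -1.513 shift [-0.064   0.0012 -0.0088] turn -0.001 F [1.03 4.46 3.78] t 3.9 open 0.0337
```

```bash
python3 -m inch '[[[0,0,0,0,0,0,0.15],[0,0,0,0,0,0,0.15]]]'
python3 - <<'E'
from h import *
go((.5825,.1518,.34),-1.512)
S=cam("scene"); b=blobs(red(S)); print(b)
q=S["frame"][130:270,280:420];cv2.imwrite("pics/b.png",cv2.resize(q,None,fx=4,fy=4,interpolation=cv2.INTER_CUBIC))
E
```

```text
t: 4.1
tool_pos: [0.5834, 0.1468, 0.2781]
orientation: [1.18, 1.228, -1.146]
force: [-0.3, 0.6, 0.0]
opening: 0.0225
pos [0.5834 0.1468 0.2781] tool x [ 0.02   0.009 -1.   ] zhead -1.51 shift [-0.0619  0.0007 -0.0056] turn 0.002 F [-0.32  0.61  0.03] t 4.1 open 0.0225
[([254, 163, 20, 15, 129], [265.3, 169.6]), ([349, 211, 10, 18, 119], [352.8, 219.0]), ([565, 374, 75, 106, 4084], [613.7, 440.4])]
```

View pics/b.png

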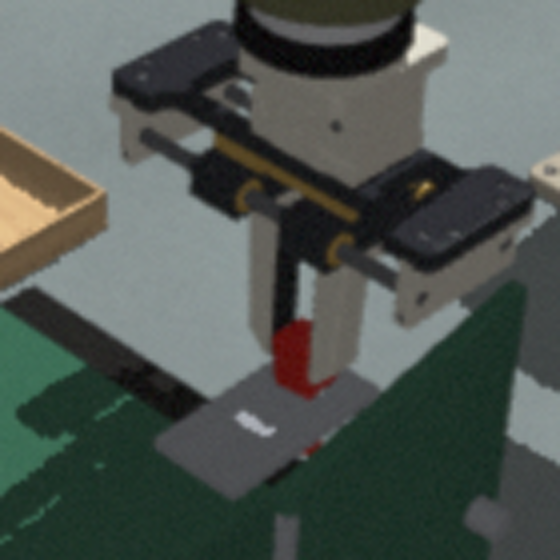

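The fingers are on the head with the opening at 22.5 mm, but they sit 8 mm high. I re-seat them lower before pulling.

```bash
python3 -m inch '[[[0,0,-0.003,0,-0.008,-0.02,0.4],[0,0,0,0,0,0,0.4],[0.006,0,0,0,0,0,0.4],[0.006,0,0,0,0,0,0.4],[0,0,0,0,0,0,0.15],[0.001,0,0,0,0,0,0.15],[0.001,0,0,0,0,0,0.15],[0,0,0,0,0,0,0.15],[0,0,0,0,0,0,0.15]]]' 15
python3 -c "
from h import *
go((.5825,.1518,.35),-1.512)"
```

```text
t: 5.05
tool_pos: [0.5834, 0.1496, 0.2636]
orientation: [1.164, 1.236, -1.166]
force: [0.1, 1.2, -1.2]
opening: 0.0217
pos [0.5834 0.1496 0.2636] tool x [-0.    -0.001 -1.   ] zhead -1.511 shift [-0.0864 -0.0008 -0.0021] turn 0.001 F [ 0.06  1.24 -1.18] t 5.0 open 0.0217
```

Well gripped (TCP z 0.264, opening 21.7 mm). Pull up.

```bash
python3 -m inch '[[[-0.01,0,0,0,0,0,0.15],[-0.02,0,0,0,0,0,0.15],[-0.03,0,0,0,0,0,0.15],[-0.03,0,0,0,0,0,0.15],[0,0,0,0,0,0,0.15]]]'
python3 - <<'E'
from h import *
go((.429,-.313,.35),-1.512)
S=cam("scene"); b=blobs(red(S)); print(b); h=telemetry.read_state()["tool_pos"]; print("head expected",proj(S,h-[0,0,.004]))
E
```

```text
t: 5.55
tool_pos: [0.5831, 0.1494, 0.3565]
orientation: [1.163, 1.237, -1.168]
force: [0.5, 0.6, 0.5]
opening: 0.0219
pos [0.5831 0.1494 0.3565] tool x [-0.003 -0.002 -1.   ] zhead -1.512 shift [ 0.0076 -0.1812  0.4524] turn 0.0 F [0.52 0.57 0.51] t 5.5 open 0.0219
[([254, 163, 20, 15, 132], [265.1, 169.7]), ([351, 170, 10, 34, 191], [356.3, 184.0]), ([571, 374, 69, 106, 3986], [614.5, 439.7]), ([565, 469, 6, 7, 15], [568.0, 472.5])]
head expected (np.float64(358.36159343090884), np.float64(180.72824438913074))
```

```bash
python3 -m inch '[[[0,-0.018,0.045,0,0,0,0.15],[0,-0.018,0.045,0,0,0,0.15],[0,-0.018,0.045,0,0,0,0.15],[0,-0.018,0.045,0,0,0,0.15],[0,-0.018,0.045,0,0,0,0.15],[0,-0.018,0.045,0,0,0,0.15],[0,-0.018,0.045,0,0,0,0.15],[0,-0.018,0.045,0,0,0,0.15],[0,-0.018,0.045,0,0,0,0.15],[0,-0.018,0.045,0,0,0,0.15],[0,0,0,0,0,0,0.15]]]'
python3 -c "
from h import *
go((.429,-.313,.15),-1.512)"
```

```text
t: 6.7
tool_pos: [0.4197, -0.3231, 0.3405]
orientation: [1.154, 1.259, -1.177]
force: [-0.4, 0.8, -0.3]
opening: 0.0219
pos [ 0.4197 -0.3231  0.3405] tool x [-0.024  0.003 -1.   ] zhead -1.507 shift [ 0.1903  0.0143 -0.0085] turn 0.005 F [-0.37  0.83 -0.27] t 6.7 open 0.0219
```

```bash
python3 -m inch '[[[0.04,0.007,-0.004,0,-0.003,0.024,0.15],[0.045,0.002,-0.003,0,0,0,0.15],[0.045,0,0,0,0,0,0.15],[0.045,0,0,0,0,0,0.15],[0.03,0,0,0,0,0,0.15],[0.02,0,0,0,0,0,0.15],[0,0,0,0,0,0,0.15]]]'
python3 - <<'E'
from h import *
go((.429,-.313,.066),-1.512)
S=cam("scene");T=cam("top");print(blobs(red(S)))
im=np.zeros((480,800,3),np.uint8); im[:480,:400]=cv2.resize(S["frame"][90:210,220:320],None,fx=4,fy=4); im[:400,400:]=cv2.resize(T["frame"][245:345,420:520],None,fx=4,fy=4)
cv2.imwrite("pics/c.png",im)
E
```

```text
t: 7.4
tool_pos: [0.4244, -0.31, 0.1014]
orientation: [1.17, 1.245, -1.164]
force: [-0.4, 0.7, 1.3]
opening: 0.0218
pos [ 0.4244 -0.31    0.1014] tool x [-0.003  0.008 -1.   ] zhead -1.511 shift [0.0354 0.0045 0.0036] turn 0.001 F [-0.36  0.72  1.32] t 7.4 open 0.0218
[([274, 150, 4, 13, 42], [275.7, 155.9]), ([254, 163, 20, 15, 126], [265.2, 169.6]), ([278, 165, 4, 8, 26], [279.3, 168.8]), ([579, 374, 61, 106, 3165], [619.2, 432.9])]
```

View pics/c.png

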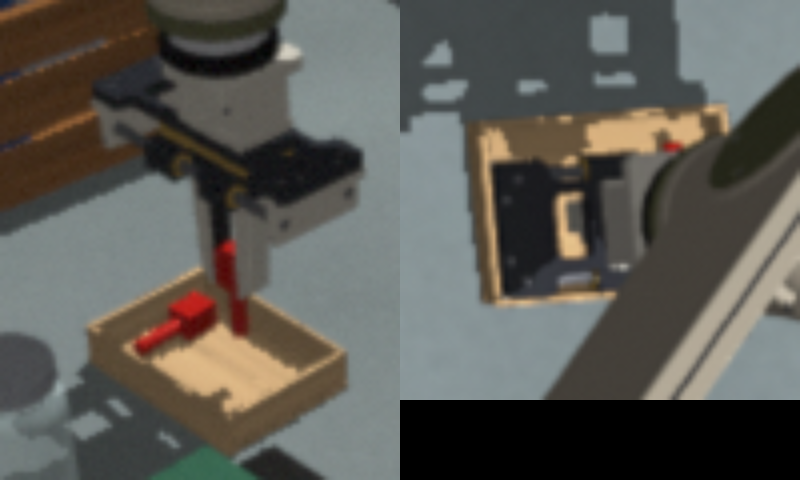

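The peg hangs over the tray's free part, clear of the spare. I lower and release it.

```bash
python3 -m inch '[[[0.018,0.002,0,0,0,0,0.15],[0.014,0.002,0,0,0,0,0.15],[0.004,0,0,0,0,0,0.15],[0,0,0,0,0,0,0.15]]]'
python3 -c "
from h import *
go((.429,-.313,.065),-1.512)"
```

```text
t: 7.9
tool_pos: [0.4347, -0.3141, 0.0751]
orientation: [1.167, 1.228, -1.16]
force: [-0.1, -0.1, -0.2]
opening: 0.0218
pos [ 0.4347 -0.3141  0.0751] tool x [ 0.009 -0.003 -1.   ] zhead -1.511 shift [ 0.01   -0.0057 -0.0015] turn 0.001 F [-0.13 -0.08 -0.16] t 7.9 open 0.0218
```

```bash
python3 -m inch '[[[0.008,-0.003,0,0,0,0,0.15],[0.003,0,0,0,0,0,0.15],[0,0,0,0,0,0,0.15]]]'
python3 -c "
from h import *
go((.429,-.313,.065),-1.512)"
```

```text
t: 8.2
tool_pos: [0.4327, -0.3155, 0.0656]
orientation: [1.166, 1.225, -1.159]
force: [0.0, -0.0, -0.8]
opening: 0.0223
pos [ 0.4327 -0.3155  0.0656] tool x [ 0.011 -0.005 -1.   ] zhead -1.511 shift [ 0.0005 -0.0036 -0.0027] turn 0.001 F [ 0.01 -0.04 -0.82] t 8.2 open 0.0223
```

```bash
python3 -m inch '[[[0,0,0,0,0,0,0.6],[0,0,0,0,0,0,0.6],[0,0,0,0,0,0,0.6],[0,0,0,0,0,0,0.6],[0,0,0,0,0,0,0.6],[-0.03,0,0,0,0,0,0.6],[-0.045,0,0,0,0,0,0.6],[-0.045,0,0,0,0,0,0.6],[-0.045,0,0,0,0,0,0.6],[-0.045,0,0,0,0,0,0],[-0.03,0,0,0,0,0,0],[0,0.04,-0.02,0,0,0,0],[0,0.04,-0.02,0,0,0,0],[0,0.02,-0.04,0,0,0,0],[0,0,-0.045,0,0,0,0]]]'
python3 - <<'E'
from h import *
go((.50,.215,.33),-1.512)
S=cam("scene");T=cam("top");print(blobs(red(S)),blobs(red(T)))
im=np.zeros((560,800,3),np.uint8); im[:480,:400]=cv2.resize(S["frame"][110:230,230:330],None,fx=4,fy=4); im[:300,400:]=cv2.resize(T["frame"][260:335,420:520],None,fx=4,fy=4)
cv2.imwrite("pics/d.png",im)
E
```

```text
t: 9.7
tool_pos: [0.5243, -0.1848, 0.317]
orientation: [1.174, 1.217, -1.166]
force: [0.6, -0.1, 0.3]
opening: 0.0123
pos [ 0.5243 -0.1848  0.317 ] tool x [ 0.013 -0.007 -1.   ] zhead -1.521 shift [-0.016  -0.0043 -0.4004] turn -0.009 F [ 0.56 -0.1   0.29] t 9.7 open 0.0123
[([254, 162, 27, 23, 237], [269.9, 170.2]), ([579, 374, 61, 106, 3266], [618.8, 433.8])] [([0, 231, 44, 166, 6262], [18.7, 310.7]), ([486, 281, 12, 28, 184], [490.4, 297.0]), ([462, 291, 14, 9, 106], [469.5, 294.8])]
```

View pics/d.png

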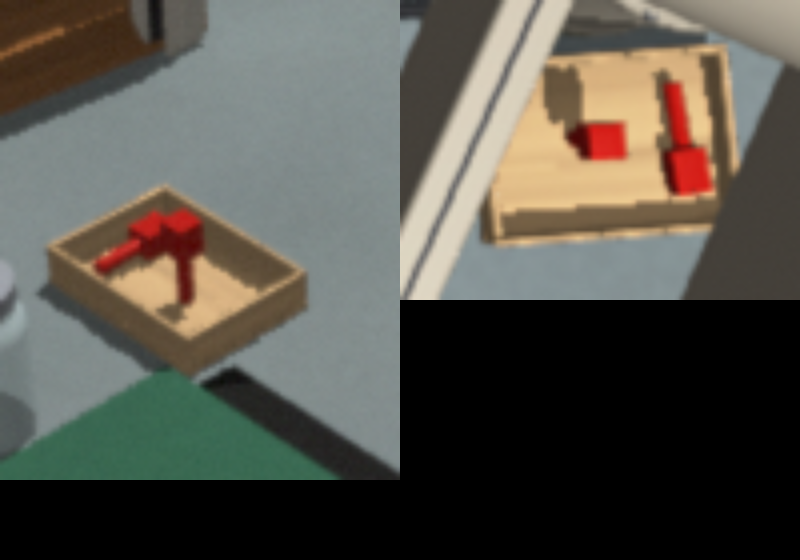

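The stop peg stands upright in the tray, let go (top crop 603,140), with the spare beside it. Next is the door path.

```bash
cat >> h.py <<'E'
A=0.0585;HG=np.array([.6312,.1837]);RA=np.array([[np.cos(A),-np.sin(A)],[np.sin(A),np.cos(A)]])
def tcp(th,gap=0,r=.18,z=.2):
    d=np.array([-np.sin(th),-np.cos(th)]);n=np.array([-np.cos(th),np.sin(th)]);hh=.0075*abs(np.cos(th))+.0175*abs(np.sin(th))
    return np.append(HG+RA@(r*d+(.006+hh+gap)*n),z)
E
python3 - <<'E'
from h import *
go(tcp(1.45,.035,z=.32),-1.512)
tz=np.append(RA@[0,-1],0);ty=np.append(RA@[1,0],0)
p=None
for th in(1.45,1.3,1.15,1,.85,.7,.55,.4,.3,.2,.1,0):
    q=tcp(th); print(th,q.round(4),None if p is None else((q-p)@ty.T).round(4),None if p is None else((q-p)@tz).round(4));p=q
E
```

```text
pos [ 0.5235 -0.1813  0.3176] tool x [ 0.013 -0.005 -1.   ] zhead -1.516 shift [-0.0056 -0.0583 -0.395 ] turn -0.004 F [ 0.16 -0.78  0.39] t 9.8 open 0.0049
1.45 [0.4498 0.1755 0.2   ] None None
1.3 [0.4528 0.149  0.2   ] 0.0015 0.0266
1.15 [0.4599 0.1229 0.2   ] 0.0056 0.0265
1 [0.4711 0.0978 0.2   ] 0.0097 0.0257
0.85 [0.4862 0.0743 0.2   ] 0.0137 0.0243
0.7 [0.5051 0.0533 0.2   ] 0.0176 0.0222
0.55 [0.5273 0.0352 0.2   ] 0.0211 0.0193
0.4 [0.5523 0.0207 0.2   ] 0.0242 0.0159
0.3 [0.5703 0.0133 0.2   ] 0.0175 0.0084
0.2 [0.5892 0.0079 0.2   ] 0.0185 0.0065
0.1 [0.6085 0.0045 0.2   ] 0.0191 0.0045
0 [0.6282 0.0032 0.2   ] 0.0196 0.0024
```

```bash
python3 -m inch '[[[-0.01,-0.006,-0.045,0,0.007,-0.013,0],[0,-0.006,-0.045,0,0,0,0],[0,-0.006,-0.045,0,0,0,0],[0,-0.006,-0.045,0,0,0,0],[0,-0.006,-0.045,0,0,0,0],[0,-0.006,-0.045,0,0,0,0],[0,-0.006,-0.045,0,0,0,0],[0,-0.006,-0.045,0,0,0,0],[0,-0.006,-0.035,0,0,0,0],[0,0,0,0,0,0,0]]]'
python3 - <<'E'
from h import *
go(tcp(1.45,.035,z=.2),-1.512)
E
```

```text
t: 10.8
tool_pos: [0.4451, 0.2188, 0.3272]
orientation: [1.173, 1.231, -1.17]
force: [0.1, -0.1, -0.5]
opening: 0.0005
pos [0.4451 0.2188 0.3272] tool x [ 0.002 -0.    -1.   ] zhead -1.52 shift [ 0.1272 -0.0023  0.0087] turn -0.008 F [ 0.06 -0.1  -0.54] t 10.8 open 0.0005
```

```bash
python3 -m inch '[[[0.04,0,0,0,0,0,0],[0.045,0,0,0,0,0,0],[0.04,0,0,0,0,0,0],[0,0,0.012,0,0,0,0],[0,0,0.01,0,0,0,0],[0,0,0.008,0,0,0,0],[0,0,0.006,0,0,0,0]]]'
python3 - <<'E'
from h import *
go(tcp(1.45),-1.512)
T=cam("top");cv2.imwrite("pics/e.png",cv2.resize(T["frame"][150:350,160:360],None,fx=3,fy=3))
E
```

```text
t: 11.5
tool_pos: [0.4522, 0.177, 0.206]
orientation: [1.177, 1.224, -1.162]
force: [-0.2, 0.0, -0.2]
opening: 0.0004
pos [0.4522 0.177  0.206 ] tool x [ 0.012  0.    -1.   ] zhead -1.519 shift [ 0.0059 -0.0026  0.0014] turn -0.007 F [-0.22  0.04 -0.17] t 11.5 open 0.0004
```

View pics/e.png

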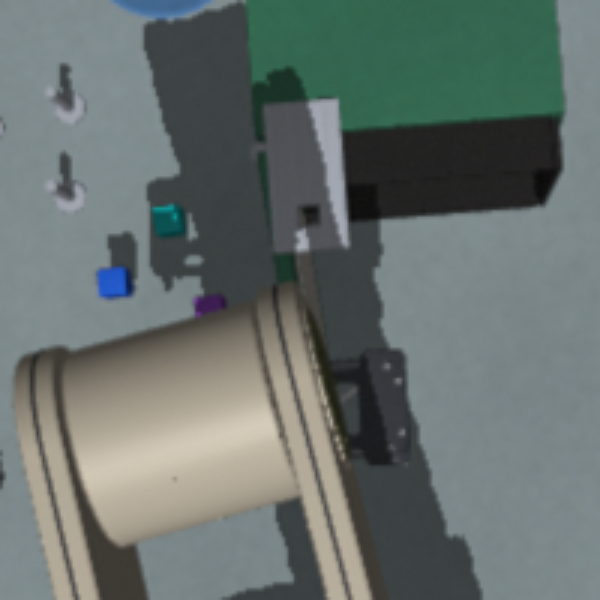

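The hole is empty (crop 310,215) and the gripper is beside the door's outer face. I push gently.

```bash
python3 -m inch '[[[0.004,0,0.005,0,0,-0.012,0],[0,0,0.006,0,0,0,0],[0,0,0.008,0,0,0,0],[0,0.001,0.009,0,0,0,0],[0,0.002,0.009,0,0,0,0]]]'
python3 - <<'E'
from h import *
go(tcp(1.15),-1.512)
E
```

```text
t: 12.05
tool_pos: [0.4599, 0.1381, 0.206]
orientation: [1.175, 1.23, -1.165]
force: [-0.2, 1.4, 0.1]
opening: 0.0003
pos [0.4599 0.1381 0.206 ] tool x [ 0.006  0.002 -1.   ] zhead -1.518 shift [ 0.0059 -0.0008  0.0152] turn -0.006 F [-0.25  1.4   0.14] t 12.1 open 0.0003
```

```bash
python3 -m inch '[[[0.002,0,0.012,0,0,0,0],[0.002,0.002,0.012,0,0,0,0],[0,0.005,0.012,0,0,0,0],[0,0.005,0.012,0,0,0,0],[0,0.007,0.012,0,0,0,0],[0,0.007,0.011,0,0,0,0]]]'
python3 - <<'E'
from h import *
go(tcp(.7),-1.512);go(tcp(.55),-1.512)
E
```

```text
t: 12.65
tool_pos: [0.4912, 0.0621, 0.2013]
orientation: [1.175, 1.231, -1.165]
force: [-0.0, 1.6, 0.2]
opening: 0.0005
pos [0.4912 0.0621 0.2013] tool x [ 0.006  0.002 -1.   ] zhead -1.518 shift [0.0014 0.0133 0.0096] turn -0.006 F [-0.04  1.56  0.17] t 12.7 open 0.0005
pos [0.4912 0.0621 0.2013] tool x [ 0.006  0.002 -1.   ] zhead -1.518 shift [0.0015 0.0346 0.0288] turn -0.006 F [-0.04  1.56  0.17] t 12.7 open 0.0005
```

```bash
python3 -m inch '[[[0,0.009,0.007,0,0,0,0],[0,0.009,0.007,0,0,0,0],[0,0.009,0.007,0,0,0,0],[0,0.009,0.007,0,0,0,0],[0,0.009,0.006,0,0,0,0],[0,0.008,0.005,0,0,0,0]]]'
python3 - <<'E'
from h import *
go(tcp(.4),-1.512);go(tcp(.3),-1.512)
E
```

```text
t: 13.25
tool_pos: [0.5513, 0.0215, 0.2009]
orientation: [1.175, 1.231, -1.167]
force: [-0.4, 1.1, 0.3]
opening: 0.0006
pos [0.5513 0.0215 0.2009] tool x [ 0.004  0.002 -1.   ] zhead -1.52 shift [0.0009 0.001  0.0009] turn -0.008 F [-0.42  1.14  0.33] t 13.2 open 0.0006
pos [0.5513 0.0215 0.2009] tool x [ 0.004  0.002 -1.   ] zhead -1.52 shift [0.0009 0.0186 0.0092] turn -0.008 F [-0.42  1.14  0.33] t 13.2 open 0.0006
```

Now θ ≈ 0.4. I slow down from here.

```bash
python3 -m inch '[[[0,0.006,0.003,0,0,0,0],[0,0.006,0.003,0,0,0,0],[0,0.006,0.002,0,0,0,0],[0,0.005,0.002,0,0,0,0],[0,0.004,0.001,0,0,0,0]]]'
python3 - <<'E'
from h import *
go(tcp(.2),-1.512)
E
```

```text
t: 13.75
tool_pos: [0.5817, 0.0109, 0.2007]
orientation: [1.174, 1.231, -1.168]
force: [-0.9, -0.6, 0.5]
opening: 0.0005
pos [0.5817 0.0109 0.2007] tool x [ 0.004  0.002 -1.   ] zhead -1.519 shift [0.0008 0.0073 0.0034] turn -0.007 F [-0.86 -0.59  0.49] t 13.8 open 0.0005
```

```bash
python3 -m inch '[[[0,0.003,0.001,0,0,0,0],[0,0.003,0.001,0,0,0,0],[0,0.002,0.001,0,0,0,0]]]'; python3 -m inch '[[[0,0.002,0,0,0,0,0],[0,0.002,0,0,0,0,0]]]';  python3 -m inch '[[[0,0.002,0,0,0,0,0]]]'
```

```text
t: 14.05
tool_pos: [0.5906, 0.0084, 0.2007]
orientation: [1.174, 1.232, -1.167]
force: [-0.4, 0.1, 0.3]
opening: 0.0003
t: 14.25
tool_pos: [0.5948, 0.0084, 0.2008]
orientation: [1.174, 1.231, -1.168]
force: [-4.1, -2.2, 1.8]
opening: 0.0002
t: 14.35
tool_pos: [0.5964, 0.0082, 0.2007]
orientation: [1.173, 1.232, -1.169]
force: [-4.2, -2.1, 1.8]
opening: 0.0005
```

```bash
python3 -m inch '[[[0,0.0015,0.0005,0,0,0,0],[0,0.0015,0.0005,0,0,0,0]]]'; python3 -m inch '[[[0,0.0015,0.0003,0,0,0,0]]]';  python3 -m inch '[[[0,0.0015,0.0003,0,0,0,0]]]'
```

```text
t: 14.55
tool_pos: [0.5991, 0.0078, 0.2008]
orientation: [1.173, 1.233, -1.169]
force: [-4.3, 1.2, 1.8]
opening: 0.0005
t: 14.65
tool_pos: [0.6004, 0.0077, 0.2008]
orientation: [1.172, 1.234, -1.17]
force: [-5.8, 0.8, 3.0]
opening: 0.0006
t: 14.75
tool_pos: [0.6016, 0.0076, 0.2008]
orientation: [1.172, 1.235, -1.17]
force: [-6.8, 0.8, 3.9]
opening: 0.0004
```

```bash
for i in 1; do python3 -m inch '[[[0,0.0015,0.0002,0,0,0,0]]]'; python3 -m inch '[[[0,0.0015,0.0002,0,0,0,0]]]'; python3 -m inch '[[[0,0.0015,0.0002,0,0,0,0]]]'; done | grep -E "pos|force"
```

```text
tool_pos: [0.6026, 0.0075, 0.2008]
force: [-6.7, -0.0, 3.5]
tool_pos: [0.6036, 0.0075, 0.2008]
force: [-7.3, 0.5, 3.9]
tool_pos: [0.6046, 0.0073, 0.2008]
force: [-7.5, 0.9, 3.7]
```

```bash
(python3 -m inch '[[[0,0.0017,0.0002,0,0,0,0]]]'; python3 -m inch '[[[0,0.0017,0.0002,0,0,0,0]]]'; python3 -m inch '[[[0,0.0017,0.0002,0,0,0,0]]]') | grep -E "pos|force"; python3 -c "
from h import *
go(tcp(.09),-1.512)"
```

```text
tool_pos: [0.6057, 0.0073, 0.2009]
force: [-7.8, 0.5, 4.7]
tool_pos: [0.6067, 0.0072, 0.2009]
force: [-8.6, 0.6, 4.6]
tool_pos: [0.6077, 0.0071, 0.2009]
force: [-8.7, 0.8, 4.4]
pos [0.6077 0.0071 0.2009] tool x [-0.01   0.002 -1.   ] zhead -1.519 shift [0.0008 0.0027 0.003 ] turn -0.007 F [-8.72  0.84  4.39] t 15.3 open 0.0005
```

```bash
(python3 -m inch '[[[0,0.0018,0.0002,0,0,0,0]]]'; python3 -m inch '[[[0,0.0018,0.0002,0,0,0,0]]]'; python3 -m inch '[[[0,0.0018,0.0002,0,0,0,0]]]') | grep -E "pos|force"
```

```text
tool_pos: [0.6087, 0.0071, 0.2009]
force: [-9.5, 0.7, 4.2]
tool_pos: [0.6097, 0.007, 0.2009]
force: [-8.6, 0.8, 4.2]
tool_pos: [0.6106, 0.007, 0.2009]
force: [-8.9, 0.9, 4.2]
```

```bash
(python3 -m inch '[[[0,0.0018,0.0002,0,0,0,0]]]'; python3 -m inch '[[[0,0.0018,0.0002,0,0,0,0]]]'; python3 -m inch '[[[0,0.0018,0.0002,0,0,0,0]]]') | grep -E "pos|force"
```

```text
tool_pos: [0.6117, 0.0069, 0.201]
force: [-9.3, 0.8, 4.8]
tool_pos: [0.6128, 0.0069, 0.201]
force: [-8.7, -0.5, 3.7]
tool_pos: [0.6141, 0.0068, 0.201]
force: [-6.7, 1.1, 3.5]
```

```bash
(python3 -m inch '[[[0,0.0012,0.0001,0,0,0,0]]]'; python3 -m inch '[[[0,0.0012,0.0001,0,0,0,0]]]'; python3 -m inch '[[[0,0,0,0,0,0,0]]]') | grep -E "pos|force"
```

```text
tool_pos: [0.6148, 0.0068, 0.201]
force: [-6.7, -0.5, 2.6]
tool_pos: [0.6155, 0.0068, 0.201]
force: [-7.6, 0.2, 3.0]
tool_pos: [0.6151, 0.0068, 0.2011]
force: [-5.1, 0.5, 2.8]
```

```bash
(python3 -m inch '[[[0,0.0018,0.0002,0,0,0,0]]]'; python3 -m inch '[[[0,0.0018,0.0002,0,0,0,0]]]'; python3 -m inch '[[[0,0.0018,0.0002,0,0,0,0]]]') | grep -E "pos|force"
```

```text
tool_pos: [0.6162, 0.0068, 0.201]
force: [-9.2, 0.4, 4.5]
tool_pos: [0.6173, 0.0068, 0.201]
force: [-8.0, -0.3, 4.0]
tool_pos: [0.618, 0.0067, 0.2011]
force: [-13.8, 1.4, 8.6]
```

Force jumped over 0.7 mm, which suggests the hard stop just past the catch. I back off slowly to test the catch.

```bash
(python3 -m inch '[[[0,0,0,0,0,0,0]]]'; python3 -m inch '[[[0,-0.0015,0,0,0,0,0]]]'; python3 -m inch '[[[0,-0.002,0,0,0,0,0]]]';python3 -m inch '[[[0,-0.002,0,0,0,0,0]]]') | grep -E "pos|force"
```

```text
tool_pos: [0.6173, 0.0068, 0.2012]
force: [-6.7, 0.5, 3.6]
tool_pos: [0.6153, 0.0068, 0.2011]
force: [-6.3, 1.3, 2.3]
tool_pos: [0.6134, 0.0067, 0.2012]
force: [-0.7, -0.4, 1.1]
tool_pos: [0.6118, 0.0066, 0.2013]
force: [0.2, 0.3, 0.3]
```

```bash
python3 -m inch '[[[0,-0.02,0,0,0,0,0],[0,-0.04,0,0,0,0,0],[0,-0.045,0,0,0,0,0],[-0.045,-0.03,0,0,0,0,0],[-0.045,0,0.03,0,0,0,0],[-0.045,0,0.04,0,0,0,0],[0,0,0.045,0,0,0,0],[0,0,0.045,0,0,0,0],[0,0,0.045,0,0,0,0],[0,0,0,0,0,0,0]]]'
python3 - <<'E'
from h import *
T=cam("top");S=cam("scene");print(blobs(red(T)),blobs(red(S)))
im=np.zeros((600,800,3),np.uint8); im[:400,:480]=cv2.resize(T["frame"][120:220,235:355],None,fx=4,fy=4); im[:360,490:790]=cv2.resize(S["frame"][150:270,230:330],None,fx=3,fy=3)
cv2.imwrite("pics/f.png",im)
for th in(0.,.06,.1,.15): 
    d=np.array([-np.sin(th),-np.cos(th)]); n=np.array([-np.cos(th),np.sin(th)]);print(th,np.round(proj(T,np.append(HG+RA@(.203*d+.006*n),.228)),1),np.round(proj(T,np.append(HG+RA@(.1*d+.006*n),.228)),1))
E
```

```text
t: 17.95
tool_pos: [0.4892, -0.207, 0.331]
orientation: [1.151, 1.256, -1.19]
force: [-0.1, 0.5, -0.0]
opening: 0.0008
[([0, 231, 44, 166, 6211], [18.5, 310.5]), ([486, 287, 12, 22, 158], [490.8, 299.2])] [([254, 162, 27, 23, 235], [269.9, 170.1]), ([579, 374, 61, 106, 3108], [619.4, 432.2])]
0.0 [347.1 195.8] [296.7 198.9]
0.06 [347.1 201.7] [296.6 201.8]
0.1 [347.  205.7] [296.4 203.7]
0.15 [346.5 210.6] [296.1 206.1]
```

View pics/f.png

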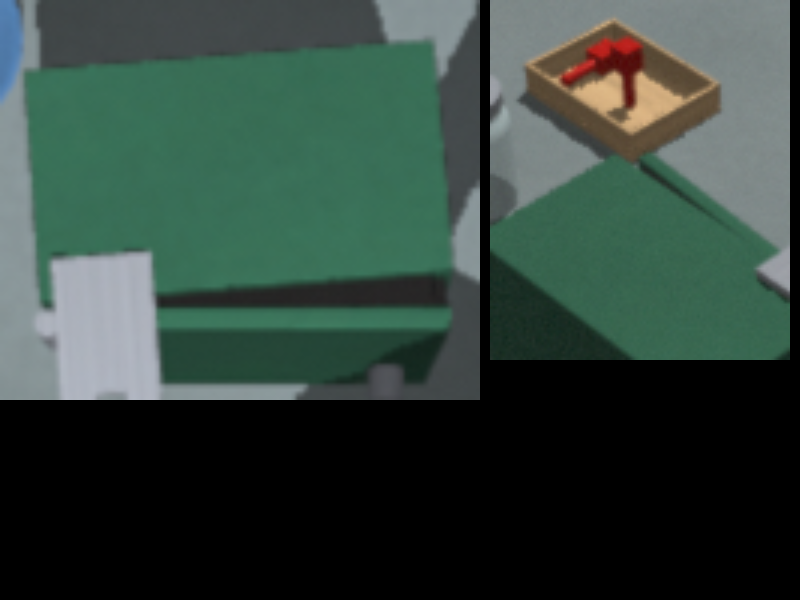

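The door's outer top edge runs level at row about 202, from (275,202) to (347,202). That matches θ ≈ 0.06, which is caught; an uncaught door would be beyond row 207. The peg stands in the tray and the arm is clear, so I hand in.

```bash
python3 -c "
from plant import workorder
print(workorder.close_job())"
```

```text
the job is handed in; nothing more can be done
None
```

The job is handed in. The red stop peg is in the tray and the door is shut and looks caught, though no verdict was reported.

- **Peg:** My first grip sat about 8 mm high, so I opened, lowered the fingers and gripped again before pulling. The peg then came out cleanly. In the last picture it stands upright, let go, beside the spare in the tray.
- **Door:** I pushed it shut in small steps. The seal resisted with about 4 to 10 N, then the force jumped to about 16 N, which I took for the hard stop just past the catch. I saw no sharp snap of the catch in the force readings.
- **Catch check:** When I backed off, the force dropped to zero within about 5 mm. The last top view puts the released door at about 0.06 rad, against a limit of 0.105, a little over a second after I let go.
- **Other things:** My path stayed clear of the jar, the hammer and the nails, but I did not measure them again at the end. The highest force I read was about 16 N, but readings came only at the end of each move. Time used was about 18 s, and I viewed 9 pictures.

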